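# Load a stack-and-nest tote and stack its twin on it turned end for end

## Robot

A 7-joint arm with a two-finger parallel gripper is mounted at the origin on a cart in front of the work surface, level with it; the furniture and walls round the work are solid. World frame = base frame: x ahead of the robot, y to its left, z up, the work surface at z = 0. Lengths are in m, angles in rad, forces in N, time in s.
With the tool pointing down it reaches from about 0.4 to 0.9 m from the base axis. Payload 5.5 kg.
Tool frame: the origin (TCP) lies on the front face of the gripper's body, between the roots of the fingers; the fingertips stand 66 mm ahead of it and the grasp point (between the pads) lies 47 mm ahead of it; z points along the fingers, x is the direction in which the jaws open and shut, and the axes are right-handed (so a half turn about z gives the same grasp; the last joint's range is limited). The gripper opens to 92 mm and grips with 3 to 60 N. Pads are 19 mm wide; open, the fingers measure 130 mm over their backs; the gripper's body (75 mm by 190 mm) begins 47 mm behind the grasp point.
Start: joints at [-0.837, 0.501, -0.427, 1.55, 0.221, 1.138, -0.21], TCP at [0.295, 0.579, 0.292] pointing down, gripper open.
Joint ranges: [-2.88, 2.88], [-0.31, 2.03], [-1.54, 1.56], [0.2, 2.42], [-1.41, 4.55], [0.19, 2.02], [-2.57, 2.57]. Speed limits (rad/s): [2.57, 2.57, 3.14, 3.14, 3.14, 3.14, 3.14].

## Interface

Orientations are given as a rotation vector (axis times angle).
In Python, from workcell import status, read_camera, ticket gives the robot as it stands.
- The arm moves only by the tool play_rows, never from a script. Its argument "commands" is a list of rows, each a list of 3 entries, a list of its own where there are three numbers: the finger opening in cm, from 0 to 9.18, then the shift along the world's x, y, z in cm, then the turn about the world's z in rad. In form: [[gripper, [dx, dy, dz], yaw], ...]. A call has 1 to 10 rows; each row is the pose to reach, as a shift and turn from the pose commanded when the call began; what a row does not reach only later rows make up. A row lasts 1/10 s, in which the tool goes at most 50 mm and 8.59 degrees, less where a joint would pass 70% of its speed; a pose out of reach is approached as far as the arm can. A call with a gripper value outside its range is refused whole. The fingers move at their own pace and stop on an object; "force" is the grip in N (left out, the last holds). Time passes only in rows, so rows that repeat a pose let the fingers close. It gives the time, the measured TCP pose, the force and the opening at its end, in the units of the state.
- status.get_obs(): the state, without advancing time (a new reading comes with each control period).
- read_camera(name): name is "side" or "top"; returns a dict with "pixels" (480x640x3 uint8, red, green, blue), "camera_matrix" (3x3 intrinsics, pixels), "xyz" and "attitude" of the camera in the world. Camera axes: x right, y up, looking along -z (the intrinsics and any distortion apply to the point x, -y, -z); pixel columns grow to the right and rows downward; lengths in m; the calibration is good to about 2 mm. A picture is of the moment at which its call begins. There is no depth.
- ticket.sign_off(): hands the job in, once; it reports no verdict.
The state is a dict: "t": time; "joints": joint angles; "dq": joint speeds; "effort": joint torques, N m; "eef_pos": TCP position; "ee_rot": TCP orientation; "force": force on the tool from outside, world axes, zero at the start; "wrist_torque": the same for the moment, N m; "opening": finger opening in m.
Only numpy, scipy, OpenCV 4.12 (cv2) and the standard library are available. Lean on these libraries where they do the work, as an engineer would, in place of code of your own. Each camera call takes 0.05 s, during which the arm holds its last target. There are 200 camera calls.

## Task

Two identical grey totes stand nested one in the other: lift the upper one out and put it aside, stand the lidded crucible upright on the floor of the lower tote, then set the upper tote back on top turned end for end, so that its ribs seat in the notches and it locks level at full stacking height instead of nesting down onto the crucible. Leave the lower tote where it stands, set everything down gently rather than dropping it, keep the crucible upright throughout, and leave the other bottles undisturbed.

Things in the scene. Friction and masses are not known exactly. Their poses are not given: they have to be found in the camera images.
- tote_lower: Grey plastic stack-and-nest tote, a tapered open tray, loose on the worktop, any way round. Base 135 x 47 mm, 155 x 66 mm over the rim, 72 mm high, about 0.16 kg; walls 2.4 mm, sloping out 7.5 mm from base to rim. Origin: centre of its underside; x along its length, z up. Its +x end has two ribs, its -x end one. A tote is gripped across its width by the rim, from above.
- tote_lower_floor (a point): Centre of tote_lower's inner floor, 3 mm above its underside. Inside clear: 130 x 42 mm at the floor, 145 x 57 mm at the rim.
- tote_lower_two_rib (a point): Tote_lower, rim of the two-rib (+x) end: (78, 0, 72) mm in its frame. Two outside upright ribs (10 mm wide, 10 mm proud, z 9 to 45 mm, narrowed at the foot) at y = +-18 mm, each under a 13 mm wide slot cut from the rim down to z = 45 mm; in the rim between the slots a shallow notch at y = 0, 13 mm wide, 5 mm deep.
- tote_lower_one_rib (a point): Tote_lower, rim of the one-rib (-x) end: (-78, 0, 72) mm in its frame. One rib and one slot of the same sizes at y = 0, and two shallow notches at y = +-18 mm in the rim.
- tote_upper: Identical tote with the same ends on the same axes (tote_upper); origin: centre of its underside. Starts nested in tote_lower the same way round (ribs down in slots), underside 36 mm above tote_lower's; lifts out freely straight up. Set on turned 180 degrees about z, its ribs seat in the shallow notches (they find them from 3 mm off) and it stands interlocked, underside 58 mm above tote_lower's.
- tote_upper_rim (a point): Centre of tote_upper's mouth, at rim height: (0, 0, 72) mm in its frame. The long sides' rim band is upright, 10 mm high (z 62 to 72 mm) and 66 mm over all across y. While nested it is 36 mm above the lower rim, which is just as wide: keep fingertips less than 30 mm below this point. Ribs left on the plain rim, not in the notches, hold a tote 5 mm too high.
- tote_upper_one_rib (a point): Tote_upper, rim of its one-rib (-x) end: (-78, 0, 72) mm in its frame. When stacked rightly it lies over tote_lower's two-rib end.
- crucible: White porcelain crucible, lid fixed on, 50 mm high, round, 45 mm across at the lid edge (z 35 mm), narrowing up to a knob and down to a 24 mm foot; 0.06 kg. Origin: centre of its underside, z up. Grip across the body from above, pads about z = 32 mm. In a tote it clears an interlocked tote above by 5 mm. Stands in any of four places round the totes, swapped with the three bystanders.
- weighing_bottle: Bystander: clear glass weighing bottle with a knobbed lid, 42 mm diameter, 62 mm high, loose. Origin: centre of its underside.
- dropper_bottle: Bystander: small dropper bottle with a rubber bulb, 42 mm diameter, 119 mm high, loose. Origin: centre of its underside.
- amber_bottle: Bystander: brown glass reagent bottle with a glass stopper, 62 mm diameter, 125 mm high, loose. Origin: centre of its underside.
- burette_stand: Fixed, always in the same place: white base slab 150 mm (x) x 240 mm (y), 27 mm high, tall rod, two upright burettes hanging from z = 0.2 m up, the nearer 100 mm to the left (+y) and 27 mm nearer the robot than the origin, the other 51 mm right, 28 mm farther; origin: about the middle of the slab's underside. Other fixed clutter lies beyond x = 0.66 m, beyond y = 0.5 m or below y = -0.35 m; the worktop begins at x = 0.28 m.
There are look-alikes about, which are no part of the job. What is shaped like the crucible but blue, brown or turquoise is not meant.

How it is judged:
On the way, in this order (a step that is already met when the one before it is completed fails the run):
1. the upper tote is out and clear of the lower one (horizontal distance between tote_upper and tote_lower above 0.09 m), for 0.2 s.
2. the crucible stands upright in the lower tote, let go (x of crucible in the frame of tote_lower between -0.06 and 0.06 m and y of crucible in the frame of tote_lower between -0.022 and 0.022 m and z of crucible in the frame of tote_lower between -0.002 and 0.012 m and angle between crucible's own z axis and vertical below 0.2 rad and contact force between the fingers and crucible below 0.1 N), for 0.2 s.
At the end, for the whole second after the job is handed in: Upper tote interlocked on the lower, turned end for end: 56 to 60.2 mm up, parallel within 0.025 rad, centred within 7 mm along, 6 mm across; lower tote level on the worktop within 30 mm of its start; crucible upright (0.2 rad) on the lower tote's floor; all at rest (z of tote_upper in the frame of tote_lower between 0.056 and 0.0602 m and x of tote_upper in the frame of tote_lower between -0.007 and 0.007 m and y of tote_upper in the frame of tote_lower between -0.006 and 0.006 m and x of tote_upper_one_rib in the frame of tote_lower above 0.06 m and angle between the z axis of tote_upper and the z axis of tote_lower, either way round below 0.025 rad and angle between tote_lower's own z axis and vertical below 0.03 rad and height (world z) of tote_lower below 0.004 m and distance of tote_lower from where it was at the start of the episode below 0.03 m and x of crucible in the frame of tote_lower between -0.06 and 0.06 m and y of crucible in the frame of tote_lower between -0.022 and 0.022 m and z of crucible in the frame of tote_lower between -0.002 and 0.012 m and angle between crucible's own z axis and vertical below 0.2 rad and linear speed of each of tote_upper, tote_lower, crucible below 0.02 m/s); the robot touches nothing.
It fails at once if a bystander bottle is moved more than 20 mm or tipped (distance of any of weighing_bottle, dropper_bottle, amber_bottle from where it was at the start of the episode above 0.02 m or angle between any of weighing_bottle, dropper_bottle, amber_bottle's own z axis and vertical above 0.3 rad).
It fails at once if the crucible is tipped more than 0.6 rad (angle between crucible's own z axis and vertical above 0.6 rad).
It fails at once if the upper tote drops onto the loaded lower one instead of being set down (horizontal distance between crucible and tote_lower below 0.06 m and z of crucible in the frame of tote_lower below 0.012 m and horizontal distance between tote_upper and tote_lower below 0.03 m and z of tote_upper in the frame of tote_lower below 0.075 m and linear speed of tote_upper above 0.35 m/s).
It fails at once if the crucible drops into the lower tote instead of being set down (horizontal distance between crucible and tote_lower below 0.07 m and z of crucible in the frame of tote_lower below 0.03 m and linear speed of crucible above 0.35 m/s).
It fails at once if the upper tote is dropped on the worktop (height (world z) of tote_upper below 0.02 m and linear speed of tote_upper above 0.45 m/s).
It also fails if it takes over 69 s, if anything falls off the work surface, if the arm or the gripper's body presses on something with over 40 N, if the wrist force passes 120 N, or if a joint passes its speed limit or range.

## Working session

There is one attempt and no reset: what is moved stays moved. The work goes in short steps, Python scripts to look and compute and a tool call to move; the robot and the scene stay as the last step left them, time stands still between calls to the robot, and variables do not carry over. Pictures are saved under pics/ and viewed, about 8 in all and at most 12, crops included, and the job is handed in when it is done.

Besides the shell and the picture viewer there is one more tool, called in YAML: its name, and indented under it one key for each argument. play_rows: Moves the arm, as the interface text tells. Its arguments: {"type":"object","properties":{"commands":{"type":"array"},"force":{"type":"number"}},"required":["commands"]}

```bash
mkdir -p pics; cat > h.py <<'E'
import numpy as np, cv2
from scipy.spatial.transform import Rotation as R
from workcell import status, read_camera, ticket
def cam(n,save=None):
    c=read_camera(n); 
    np.savez('%s.npz'%n,**{k:np.array(v) for k,v in c.items() if k in('pixels','camera_matrix','xyz','attitude')})
    if save: cv2.imwrite('pics/'+save,c['pixels'][:,:,::-1])
    return c
def rot(c):
    a=np.array(c['attitude'])
    return a if a.shape==(3,3) else R.from_rotvec(a).as_matrix()
def ray(c,u,v,z):
    K=np.array(c['camera_matrix']); d=np.linalg.inv(K)@[u,v,1]; d=rot(c)@[d[0],-d[1],-d[2]]
    p=np.array(c['xyz']); return p+d*(z-p[2])/d[2]
def proj(c,P):
    P=np.atleast_2d(P); q=(P-np.array(c['xyz']))@rot(c); q=np.c_[q[:,0],-q[:,1],-q[:,2]]@np.array(c['camera_matrix']).T
    return q[:,:2]/q[:,2:]
E
python3 - <<'E'
from h import *
for n in('top','side'):
    c=cam(n,n+'0.png'); print({k:v for k,v in c.items() if k!='pixels'})
print(status.get_obs())
E
```

```text
{'camera_matrix': array([[447.16297828,   0.        , 325.3937304 ],
       [  0.        , 447.16297828, 239.69155966],
       [  0.        ,   0.        ,   1.        ]]), 'xyz': array([0.42564064, 0.16721889, 1.06620065]), 'attitude': array([ 0.06070796, -0.10337241, -1.55340284])}
{'camera_matrix': array([[512.1396666 ,   0.        , 323.08261604],
       [  0.        , 512.1396666 , 242.8193531 ],
       [  0.        ,   0.        ,   1.        ]]), 'xyz': array([-0.10003043,  1.20394269,  0.67073428]), 'attitude': array([ 0.39851369, -1.43380527, -2.28121487])}
{'t': 0.1, 'joints': array([-0.83679285,  0.50176439, -0.42674864,  1.55132208,  0.22079654,
        1.13830209, -0.21029533]), 'dq': array([-0.00073929, -0.00206242,  0.00033883, -0.00290714, -0.00015845,
       -0.00055784, -0.00012302]), 'effort': array([-1.13357740e-02, -5.67869818e+01, -5.83810508e+00, -2.79912418e+01,
       -6.89032814e-02,  2.43285910e-02,  4.46625256e-05]), 'eef_pos': array([0.2946806 , 0.57879517, 0.29128003]), 'ee_rot': array([ 2.67754430e+00,  1.64159448e+00, -2.37728028e-03]), 'force': array([-0.48097014,  0.97123586,  0.2027874 ]), 'wrist_torque': array([-0.02720948, -0.03816028, -0.00793647]), 'opening': 0.09189087396990024}
```

View pics/top0.png

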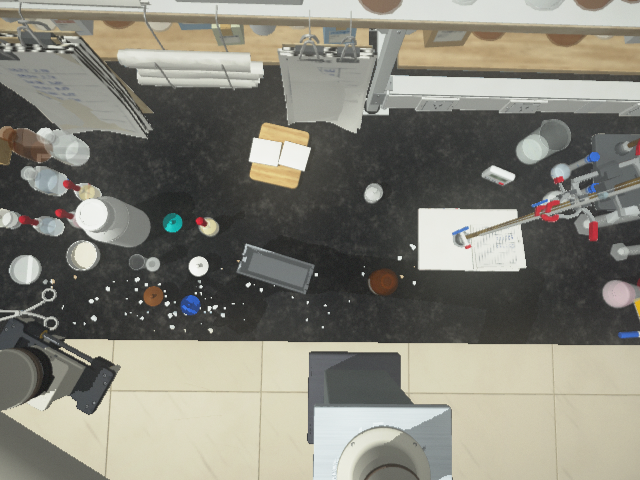

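View pics/side0.png

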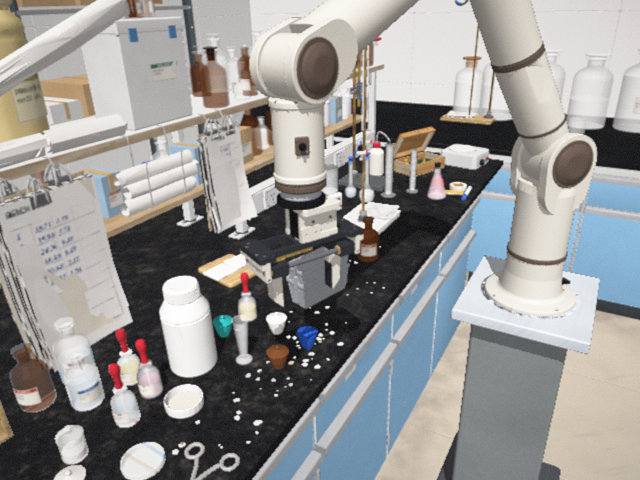

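The top view shows the totes at (275,268). White crucible candidate is at (198,266). Look-alikes are blue (191,305), brown (153,296) and turquoise (173,222). Bystanders: dropper (207,227), amber (383,281), weighing bottle (373,192). By its colour I choose (198,266), and check it and the ribs in a close crop.

```bash
python3 - <<'E'
from h import *
a=cv2.imread('pics/top0.png')[215:315,180:330]
cv2.imwrite('pics/crop1.png',cv2.resize(a,None,fx=5.3,fy=5.3,interpolation=cv2.INTER_CUBIC))
c=dict(np.load('top.npz'))
for n,u,v,z in [('cruc',198,266,.045),('tote',277,267,.108),('drop',207,226,.1),('amber',383,281,.11),('weigh',373,192,.05),('blue',191,305,.04),('turq',173,222,.04),('glass',152,264,.08),('card',280,155,.01),('base',418,240,.027)]: print(n,ray(c,u,v,z).round(3))
E
```

```text
cruc [0.468 0.428 0.045]
tote [0.466 0.244 0.108]
drop [0.553 0.398 0.1  ]
amber [0.44  0.017 0.11 ]
weigh [0.646 0.031 0.05 ]
blue [0.38  0.441 0.04 ]
turq [0.569 0.491 0.04 ]
glass [0.47  0.519 0.08 ]
card [0.741 0.252 0.01 ]
base [ 0.538 -0.078  0.027]
```

View pics/crop1.png

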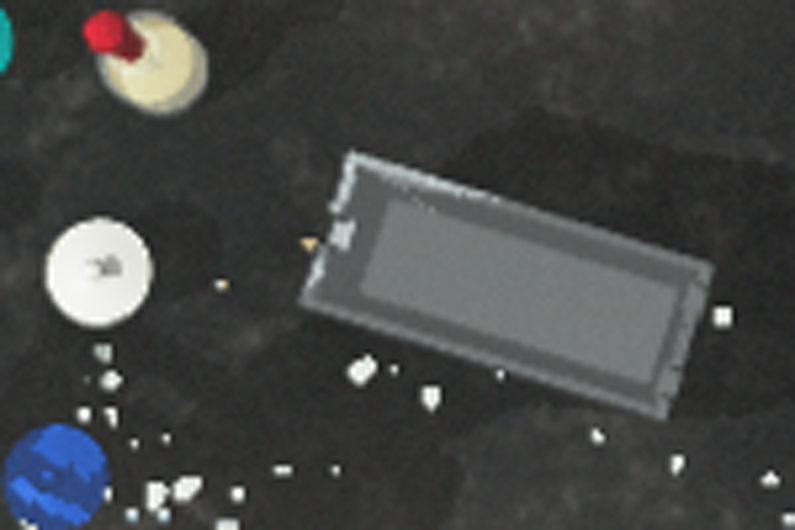

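Crop: the chosen item is white, round and knobbed, centred at crop (99,272), so it is the crucible. Tote rim corners are (350,153), (712,265), (667,418) and (302,303). The left (+y) end has a single central slot, so it is the one-rib end.

```bash
python3 - <<'E'
from h import *
c=dict(np.load('top.npz'))
f=lambda u,v,z:ray(c,180+(u+.5)/5.3-.5,215+(v+.5)/5.3-.5,z)
P=np.array([f(*p,.108) for p in [(350,153),(712,265),(667,418),(302,303)]]); print(P.round(4),P.mean(0).round(4))
for a,b in((0,1),(3,2),(0,3),(1,2)):
    d=P[b]-P[a]; print(np.linalg.norm(d[:2]).round(4),np.arctan2(d[1],d[0]).round(4))
print('cruc',f(99,272,.035))
o=status.get_obs(); M=R.from_rotvec(o['ee_rot']).as_matrix(); print(M.round(3), np.arctan2(M[1,0],M[0,0]))
# refine: min area rect of grey pixels
im=c['pixels']; print(proj(c,[[.466,.244,.108]]))
E
```

```text
[[0.5155 0.3127 0.108 ]
 [0.4725 0.1656 0.108 ]
 [0.4109 0.1826 0.108 ]
 [0.4547 0.3299 0.108 ]] [0.4634 0.2477 0.108 ]
0.1532 -1.8551
0.1536 -1.8599
0.0632 2.866
0.0639 2.8724
cruc [0.46892755 0.42986212 0.035     ]
[[ 0.454  0.891 -0.001]
 [ 0.891 -0.454 -0.002]
 [-0.002 -0.    -1.   ]] 1.0999881523101076
[[277.16167866 267.07111424]]
```

play_rows:
  commands:
    - [9.18,[16.8,-33.1,-4],-1.387]
    - [9.18,[16.8,-33.1,-4],-1.387]
    - [9.18,[16.8,-33.1,-4],-1.387]
    - [9.18,[16.8,-33.1,-4],-1.387]
    - [9.18,[16.8,-33.1,-4],-1.387]
    - [9.18,[16.8,-33.1,-4],-1.387]
    - [9.18,[16.8,-33.1,-4],-1.387]
    - [9.18,[16.8,-33.1,-4],-1.387]
    - [9.18,[16.8,-33.1,-4],-1.387]
    - [9.18,[16.8,-33.1,-4],-1.387]
  force: 15

```text
t: 1.1
eef_pos: [0.4632, 0.2467, 0.2518]
ee_rot: [3.107, -0.461, -0.001]
force: [0.2, 1.0, 0.2]
opening: 0.0918
```

```bash
cat > st.py <<'E'
from h import *
o=status.get_obs(); M=R.from_rotvec(o['ee_rot']).as_matrix()
print(o['t'],o['eef_pos'].round(4),'yaw',np.arctan2(M[1,0],M[0,0]).round(4),'tilt',np.degrees(np.arccos(-M[2,2])).round(2),'q',o['joints'].round(2),'F',o['force'].round(1),'op',round(o['opening'],4))
E
python3 st.py
```

```text
1.1 [0.4632 0.2467 0.2518] yaw -0.2947 tilt 0.06 q [-0.49  0.3  -0.06  1.91  0.02  0.93 -0.86] F [0.2 1.  0.2] op 0.0918
```

play_rows:
  commands:
    - [9.18,[0,0,-4],0]
    - [9.18,[0,0,-7],0]
    - [9.18,[0,0,-9],0]
    - [9.18,[0,0,-10.1],0]
    - [9.18,[0,0,-10.1],0]
    - [9.18,[0,0,-10.1],0]

```text
t: 1.7
eef_pos: [0.4631, 0.2486, 0.1517]
ee_rot: [-3.109, 0.449, -0.001]
force: [0.3, 0.7, -0.2]
opening: 0.0919
```

```bash
python3 st.py; python3 - <<'E'
from h import *
a=cam('side')['pixels'][190:330,210:400,::-1]; b=cam('top')['pixels'][205:325,200:360,::-1]
cv2.imwrite('pics/c2.png',np.hstack([cv2.resize(x,(400,300),interpolation=cv2.INTER_CUBIC) for x in(a,b)]))
E
```

```text
1.7 [0.4631 0.2486 0.1517] yaw -0.2869 tilt 0.03 q [-0.49  0.44 -0.06  1.98  0.04  0.72 -0.87] F [ 0.3  0.7 -0.2] op 0.0919
```

View pics/c2.png

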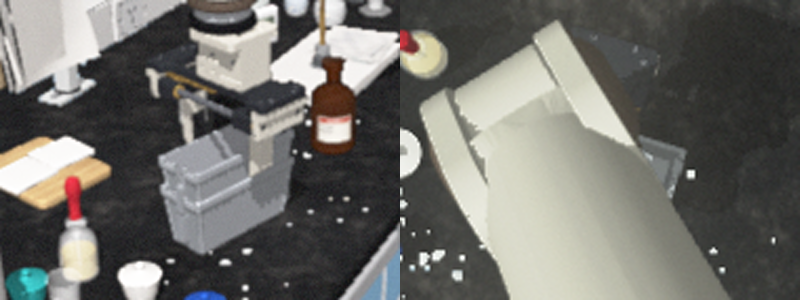

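The side view shows the fingers straddling the upper tote's rim (crop about (225,130)), with clearance on both sides. I close the gripper.

play_rows:
  commands:
    - [5.5,[0,0,0],0]
    - [5.5,[0,0,0],0]
    - [5.5,[0,0,0],0]
    - [5.5,[0,0,0],0]
    - [5.5,[0,0,0],0]
    - [5.5,[0,0,0.3],0]
    - [5.5,[0,0,1],0]
  force: 20

```text
t: 2.5
eef_pos: [0.4622, 0.2479, 0.1608]
ee_rot: [3.108, -0.449, -0.002]
force: [0.1, 0.6, -1.6]
opening: 0.0658
```

```bash
python3 st.py
```

```text
2.5 [0.4622 0.2479 0.1608] yaw -0.2869 tilt 0.11 q [-0.49  0.42 -0.06  1.98  0.04  0.74 -0.86] F [ 0.1  0.6 -1.6] op 0.0658
```

play_rows:
  commands:
    - [5.5,[0,0,3],0]
    - [5.5,[0,0,6],0]
    - [5.5,[0,0,9],0]
    - [5.5,[0,0,11],0]
    - [5.5,[3,-2,12],0]
    - [5.5,[6,-4,12],0.1]
    - [5.5,[9,-6,12],0.2]
    - [5.5,[12,-8,12],0.32]
    - [5.5,[13.7,-9.8,12],0.44]
    - [5.5,[13.7,-9.8,12],0.56]

```text
t: 3.5
eef_pos: [0.6025, 0.1452, 0.2812]
ee_rot: [3.11, 0.425, 0.001]
force: [-0.7, -1.3, -1.5]
opening: 0.0656
```

play_rows:
  commands:
    - [5.5,[0,0,0],0.13]
    - [5.5,[0,0,0],0.26]
    - [5.5,[0,0,0],0.39]
    - [5.5,[0,0,0],0.52]
    - [5.5,[0,0,0],0.65]
    - [5.5,[0,0,0],0.78]
    - [5.5,[0,0,0],0.91]
    - [5.5,[0,0,0],1.04]
    - [5.5,[0,0,0],1.17]
    - [5.5,[0,0,0],1.297]

```text
t: 4.5
eef_pos: [0.5996, 0.1501, 0.2814]
ee_rot: [-2.217, -2.226, 0.001]
force: [-0.0, -0.2, -1.2]
opening: 0.0658
```

```bash
python3 st.py; python3 - <<'E'
from h import *
a=cam('side')['pixels'][130:350,210:430,::-1]; b=cam('top')['pixels'][145:325,180:400,::-1]
cv2.imwrite('pics/c3.png',np.hstack([cv2.resize(x,None,fx=s,fy=s,interpolation=cv2.INTER_CUBIC)[:360] for x,s in((a,1.64),(b,2))]))
E
```

```text
4.5 [0.5996 0.1501 0.2814] yaw 1.5752 tilt 0.03 q [-0.02  0.44 -0.35  1.65  0.17  1.08  1.15] F [-0.  -0.2 -1.2] op 0.0658
```

View pics/c3.png

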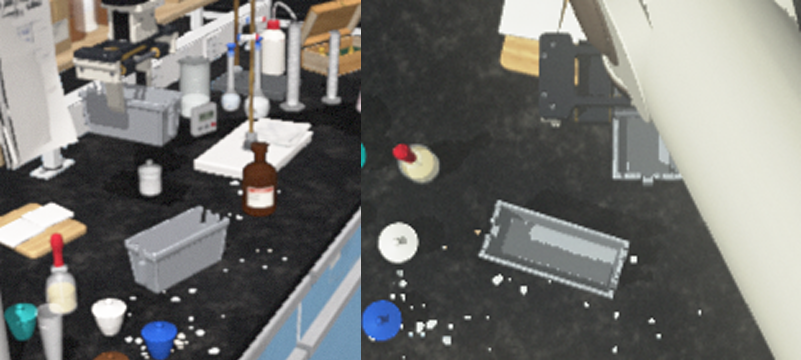

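The upper tote is out in the gripper. The lower tote stands empty and visible at top crop (555,250). Setting the upper one aside.

play_rows:
  commands:
    - [5.5,[0,0,-4],0]
    - [5.5,[0,0,-8],0]
    - [5.5,[0,0,-11],0]
    - [5.5,[0,0,-13.5],0]
    - [5.5,[0,0,-15],0]
    - [5.5,[0,0,-15.8],0]
    - [5.5,[0,0,-16.2],0]
    - [5.5,[0,0,-16.4],0]
    - [5.5,[0,0,-16.5],0]
    - [5.5,[0,0,-16.5],0]

```text
t: 5.6
eef_pos: [0.6004, 0.1504, 0.1171]
ee_rot: [2.222, 2.22, 0.002]
force: [-0.4, -0.6, -0.9]
opening: 0.0656
```

```bash
python3 st.py
```

```text
5.6 [0.6004 0.1504 0.1171] yaw 1.5697 tilt 0.09 q [-0.06  0.64 -0.3   1.75  0.26  0.78  1.08] F [-0.4 -0.6 -0.9] op 0.0656
```

play_rows:
  commands:
    - [5.5,[0,0,-0.1],0]
    - [5.5,[0,0,-0.15],0]
    - [5.5,[0,0,-0.15],0]

```text
t: 5.9
eef_pos: [0.6003, 0.1504, 0.1157]
ee_rot: [2.222, 2.22, 0.002]
force: [-0.9, -0.1, 5.2]
opening: 0.0658
```

play_rows:
  commands:
    - [9.18,[0,0,0],0]
    - [9.18,[0,0,0],0]
    - [9.18,[0,0,0],0]
    - [9.18,[0,0,0],0]
    - [9.18,[0,0,4],0]
    - [9.18,[0,0,8],0]
    - [9.18,[0,0,12],0]
    - [9.18,[-3,5,12],0]
    - [9.18,[-6,10,12],0]
    - [9.18,[-9,15,12],0]

```text
t: 6.9
eef_pos: [0.522, 0.2799, 0.2353]
ee_rot: [2.224, 2.218, 0.002]
force: [1.1, 1.1, -0.2]
opening: 0.0915
```

```bash
python3 st.py; python3 - <<'E'
from h import *
c=cam('top'); b=c['pixels'][145:325,170:390,::-1]
cv2.imwrite('pics/c4.png',cv2.resize(b,None,fx=3.3,fy=3.3,interpolation=cv2.INTER_CUBIC))
E
```

```text
6.9 [0.522  0.2799 0.2353] yaw 1.5683 tilt 0.07 q [-0.24  0.45 -0.39  1.76  0.2   0.97  0.86] F [ 1.1  1.1 -0.2] op 0.0915
```

View pics/c4.png

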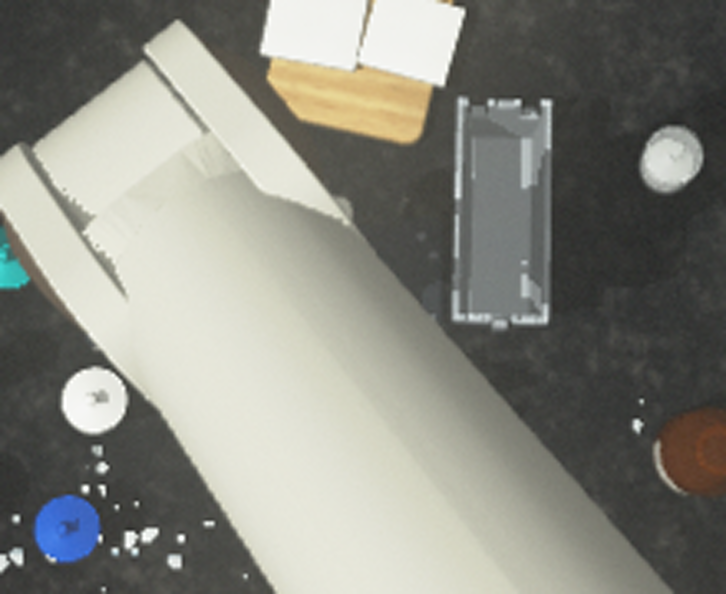

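The upper tote stands aside at about crop (500,210), with its one-rib end nearest the robot. The crucible is visible at (95,400). Next I refine the crucible by circle fit and get the upper tote pose.

```bash
cat > seg.py <<'E'
from h import *
def circ(c,u0,v0,r=12,th=170):
    im=c['pixels'][v0-r:v0+r,u0-r:u0+r].astype(float).min(2)
    w=np.clip((im-60)/(200-60),0,1); n,l=cv2.connectedComponents((w>.4).astype(np.uint8)); k=l[r,r]
    m=cv2.dilate((l==k).astype(np.uint8),np.ones((3,3)))*w; yy,xx=np.mgrid[:2*r,:2*r]
    return u0-r+(m*xx).sum()/m.sum(), v0-r+(m*yy).sum()/m.sum(), 2*np.sqrt(m.sum()/np.pi)
E
python3 - <<'E'
from seg import *
c=dict(np.load('top.npz')); u,v,d=circ(c,199,266,11); print(u,v,d); 
p=ray(c,u,v,.035); print(p, ray(c,u+d/2,v,.035)-ray(c,u-d/2,v,.035))
P=np.array([ray(c,170+x/3.3,145+y/3.3,.072) for x,y in [(460,97),(550,99),(549,322),(454,320)]]);print(P,P.mean(0))
E
```

```text
198.1008201640328 265.8843768753751 20.228042832587583
[0.46899162 0.43025734 0.035     ] [ 0.00071482 -0.04591384  0.        ]
[[0.67866668 0.17931026 0.072     ]
 [0.67858667 0.11735887 0.072     ]
 [0.52427888 0.11624011 0.072     ]
 [0.52454257 0.18059199 0.072     ]] [0.6015187  0.14837531 0.072     ]
```

play_rows:
  commands:
    - [9.18,[-4.1,13.1,-3],-0.96]
    - [9.18,[-4.1,13.1,-3],-0.96]
    - [9.18,[-4.1,13.1,-3],-0.96]
    - [9.18,[-4.1,13.1,-3],-0.96]
    - [9.18,[-4.1,13.1,-3],-0.96]
    - [9.18,[-4.1,13.1,-3],-0.96]
    - [9.18,[-4.1,13.1,-3],-0.96]
    - [9.18,[-4.1,13.1,-3],-0.96]
    - [9.18,[-4.1,13.1,-3],-0.96]
  force: 8

```text
t: 7.85
eef_pos: [0.4816, 0.4099, 0.2046]
ee_rot: [2.995, 0.947, -0.0]
force: [0.2, 0.0, -0.3]
opening: 0.0915
```

```bash
python3 st.py; python3 - <<'E'
from h import *
c=cam('top'); b=c['pixels'][225:315,220:340,::-1]
cv2.imwrite('pics/c5.png',cv2.resize(b,None,fx=6,fy=6,interpolation=cv2.INTER_CUBIC))
E
```

```text
7.85 [0.4816 0.4099 0.2046] yaw 0.6122 tilt 0.01 q [-0.61  0.53 -0.18  1.68  0.12  0.94 -0.23] F [ 0.2  0.  -0.3] op 0.0915
```

View pics/c5.png

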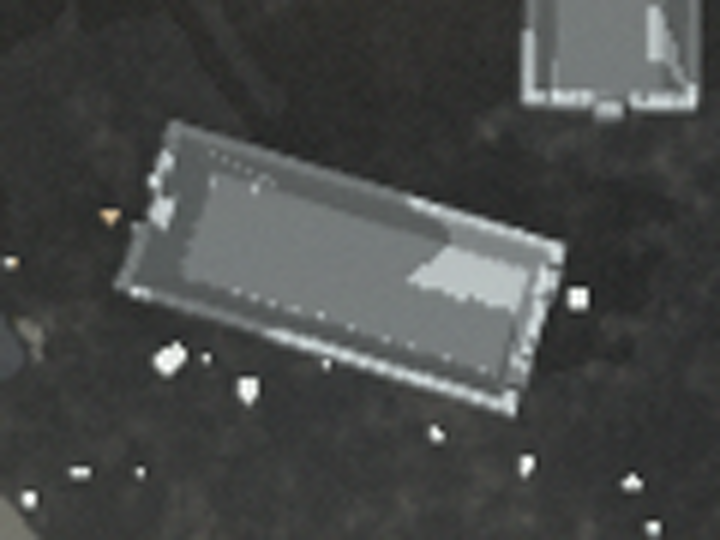

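Clear view of the lower tote, rim corners at (173,122), (566,243), (516,414), (115,289), apparently unmoved. The arm stopped short because the previous call was rate-limited; I will correct that.

```bash
python3 - <<'E'
from seg import *
c=dict(np.load('top.npz'))
uv=lambda q:[(220+(x+.5)/6-.5,225+(y+.5)/6-.5) for x,y in q]
P=np.array([ray(c,*p,.072) for p in uv([(173,122),(566,243),(516,414),(115,289)])]);print(P.round(4),P.mean(0))
for a,b in((0,1),(3,2),(0,3),(1,2)):
    d=P[b]-P[a]; print(np.linalg.norm(d[:2]).round(4),np.arctan2(d[1],d[0]).round(4))
# floor bright region centre check: inner floor corners z .003
Q=np.array([ray(c,*p,.003) for p in uv([(213,175),(530,268),(500,378),(183,278)])]);print(Q.round(4),Q.mean(0))
E
```

```text
[[0.5157 0.3119 0.072 ]
 [0.4732 0.1656 0.072 ]
 [0.4101 0.1829 0.072 ]
 [0.4537 0.3311 0.072 ]] [0.46316692 0.24785528 0.072     ]
0.1524 -1.8537
0.1545 -1.8569
0.065 2.8406
0.0654 2.8739
[[0.5012 0.3055 0.003 ]
 [0.4664 0.1795 0.003 ]
 [0.423  0.1905 0.003 ]
 [0.4604 0.316  0.003 ]] [0.46272745 0.24787571 0.003     ]
```

play_rows:
  commands:
    - [9.18,[-1.2,2.1,-2],0]
    - [9.18,[-1.2,2.1,-5],0]
    - [9.18,[-1.2,2.1,-8],0]
    - [9.18,[-1.2,2.1,-10.5],0]
    - [9.18,[-1.2,2.1,-12.1],0]
    - [9.18,[-1.2,2.1,-12.6],0]
    - [9.18,[-1.2,2.1,-12.6],0]
    - [4,[-1.2,2.1,-12.6],0]
    - [4,[-1.2,2.1,-12.6],0]
  force: 8

```text
t: 8.8
eef_pos: [0.4704, 0.4317, 0.0803]
ee_rot: [-2.995, -0.943, -0.004]
force: [-0.1, -0.0, 0.1]
opening: 0.0799
```

play_rows:
  commands:
    - [4,[0,0,0],0]
    - [4,[0,0,0],0]
    - [4,[0,0,0],0]
    - [4,[0,0,0],0]

```text
t: 9.2
eef_pos: [0.4696, 0.431, 0.0789]
ee_rot: [-2.996, -0.944, -0.0]
force: [-0.7, 0.5, -0.0]
opening: 0.0486
```

```bash
python3 st.py
```

```text
9.2 [0.4696 0.431  0.0789] yaw 0.6101 tilt 0.01 q [-0.67  0.71 -0.16  1.72  0.16  0.73 -0.3 ] F [-0.7  0.5 -0. ] op 0.0486
```

play_rows:
  commands:
    - [3.5,[0,0,0],0]
    - [3.5,[0,0,0],0]
    - [3.5,[0,0,0.3],0]
    - [3.5,[0,0,1],0]
    - [3.5,[0,0,2.5],0]
    - [3.5,[0,0,5],0]
    - [3.5,[0,0,8],0]
    - [3.5,[0,0,10],0]
    - [3.5,[0,0,10],0]

```text
t: 10.1
eef_pos: [0.4715, 0.4329, 0.1838]
ee_rot: [-2.993, -0.942, -0.012]
force: [0.8, 1.3, -1.5]
opening: 0.043
```

```bash
python3 st.py; python3 - <<'E'
from h import *
c=cam('side'); b=c['pixels'][180:380,170:390,::-1]
cv2.imwrite('pics/c6.png',cv2.resize(b,None,fx=2.5,fy=2.5,interpolation=cv2.INTER_CUBIC))
E
```

```text
10.1 [0.4715 0.4329 0.1838] yaw 0.61 tilt 0.47 q [-0.65  0.57 -0.18  1.68  0.13  0.9  -0.27] F [ 0.8  1.3 -1.5] op 0.043
```

View pics/c6.png

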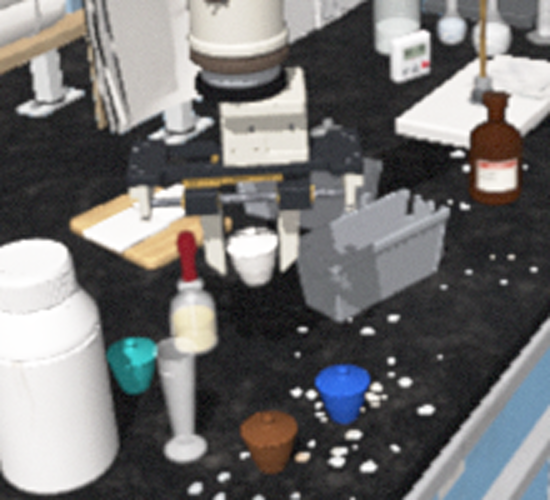

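Crucible is held upright at crop (253,255), and nothing else moved. I will re-grip it on free ground at (0.60,0.30), a quarter turn round, so the jaws centre it in both directions.

play_rows:
  commands:
    - [3.5,[0,0,4],0]
    - [3.5,[0,0,8],0]
    - [3.5,[1.5,-1.5,8],-0.1]
    - [3.5,[4,-4,8],-0.25]
    - [3.5,[6.5,-6.5,8],-0.4]
    - [3.5,[9,-9,8],-0.54]
    - [3.5,[11,-11,8],-0.68]
    - [3.5,[12.5,-12.5,8],-0.8]
    - [3.5,[13,-13.1,7],-0.897]
    - [3.5,[13,-13.1,5],-0.897]

```text
t: 11.15
eef_pos: [0.6017, 0.2976, 0.229]
ee_rot: [3.108, -0.459, 0.004]
force: [-0.9, 0.3, -0.9]
opening: 0.043
```

play_rows:
  commands:
    - [3.5,[0,0,-4],0]
    - [3.5,[0,0,-8],0]
    - [3.5,[0,0,-11.5],0]
    - [3.5,[0,0,-13.5],0]
    - [3.5,[0,0,-14.4],0]
    - [3.5,[0,0,-14.7],0]
    - [3.5,[0,0,-14.85],0]
    - [3.5,[0,0,-14.95],0]
    - [3.5,[0,0,-15],0]
    - [3.5,[0,0,-15],0]

```text
t: 12.15
eef_pos: [0.6002, 0.3002, 0.0798]
ee_rot: [-3.108, 0.449, -0.002]
force: [-0.8, 0.1, -0.4]
opening: 0.0424
```

```bash
python3 st.py
```

```text
12.15 [0.6002 0.3002 0.0798] yaw -0.287 tilt 0.09 q [-0.52  0.75  0.03  1.63 -0.03  0.76 -0.77] F [-0.8  0.1 -0.4] op 0.0424
```

play_rows:
  commands:
    - [3.5,[0,0,-0.1],0]
    - [3.5,[0,0,-0.12],0]
    - [8.5,[0,0,-0.12],0]
    - [8.5,[0,0,-0.12],0]
    - [8.5,[0,0,-0.12],0]
    - [8.5,[0,0,-0.12],0]
    - [8.5,[0,0,-0.12],0]
    - [8.5,[0,0,-0.1],0.14]
    - [8.5,[0,0,-0.1],0.28]
    - [8.5,[0,0,-0.1],0.42]

```text
t: 13.15
eef_pos: [0.5996, 0.2999, 0.0777]
ee_rot: [3.134, 0.218, 0.0]
force: [-0.2, -0.6, 0.4]
opening: 0.0851
```

play_rows:
  commands:
    - [8.5,[0,0,0],0.14]
    - [8.5,[0,0,0],0.28]
    - [8.5,[0,0,0],0.42]
    - [8.5,[0,0,0],0.56]
    - [8.5,[0,0,0],0.7]
    - [8.5,[0,0,0],0.84]
    - [8.5,[0,0,0],0.98]
    - [8.5,[0,0,0],1.1]
    - [8.5,[0,0,0],1.152]
    - [8.5,[0,0,0],1.152]

```text
t: 14.15
eef_pos: [0.5997, 0.2995, 0.0775]
ee_rot: [-2.515, -1.882, 0.0]
force: [-0.1, 0.4, 0.7]
opening: 0.0849
```

play_rows:
  commands:
    - [3.5,[0,0,0],0]
    - [3.5,[0,0,0],0]
    - [3.5,[0,0,0],0]
    - [3.5,[0,0,0],0]
    - [3.5,[0,0,0],0]
    - [3.5,[0,0,0],0]
    - [3.5,[0,0,0],0]
    - [3.5,[0,0,0],0]

```text
t: 14.95
eef_pos: [0.5996, 0.3, 0.0777]
ee_rot: [-2.515, -1.882, -0.0]
force: [-0.1, 1.4, 0.5]
opening: 0.0424
```

```bash
python3 st.py
```

```text
14.95 [0.5996 0.3    0.0777] yaw 1.285 tilt 0.01 q [-0.26  0.78 -0.35  1.62  0.34  0.8   0.53] F [-0.1  1.4  0.5] op 0.0424
```

play_rows:
  commands:
    - [3.5,[0,0,1],0]
    - [3.5,[0,0,4],0]
    - [3.5,[0,0,8],0]
    - [3.5,[0,0,12],0]
    - [3.5,[-2,-0.8,14.2],0]
    - [3.5,[-6,-2.3,14.2],0]
    - [3.5,[-10,-3.8,14.2],0]
    - [3.5,[-12.7,-4.8,14.2],0]
    - [3.5,[-13.7,-5.2,14.2],0]
    - [3.5,[-13.7,-5.2,14.2],0]

```text
t: 15.95
eef_pos: [0.4621, 0.2476, 0.2206]
ee_rot: [2.514, 1.883, 0.001]
force: [0.5, 0.7, -1.3]
opening: 0.0429
```

play_rows:
  commands:
    - [3.5,[0,0,-1],0]
    - [3.5,[0,0,-3],0]
    - [3.5,[0,0,-5],0]
    - [3.5,[0,0,-7],0]
    - [3.5,[0,0,-8.5],0]
    - [3.5,[0,0,-9.5],0]
    - [3.5,[0,0,-10.2],0]
    - [3.5,[0,0,-10.8],0]
    - [3.5,[0,0,-11],0]
    - [3.5,[0,0,-11],0]

```text
t: 16.95
eef_pos: [0.4628, 0.2481, 0.1099]
ee_rot: [2.515, 1.883, 0.001]
force: [-0.5, 0.9, -0.5]
opening: 0.0427
```

```bash
python3 st.py; python3 - <<'E'
from h import *
c=cam('side'); b=c['pixels'][190:320,240:400,::-1]
cv2.imwrite('pics/c7.png',cv2.resize(b,None,fx=4.5,fy=4.5,interpolation=cv2.INTER_CUBIC))
E
```

```text
16.95 [0.4628 0.2481 0.1099] yaw 1.2851 tilt 0.02 q [-0.23  0.54 -0.39  1.99  0.32  0.67  0.46] F [-0.5  0.9 -0.5] op 0.0427
```

View pics/c7.png

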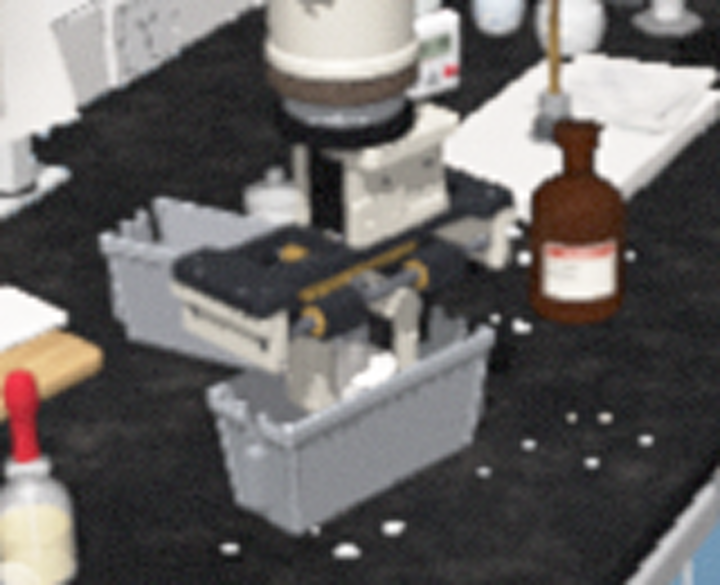

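The crucible hangs inside the lower tote near its middle (crop (380,370)) with no contact force. Continuing slowly.

play_rows:
  commands:
    - [3.5,[0,0,-0.5],0]
    - [3.5,[0,0,-1],0]
    - [3.5,[0,0,-1.5],0]
    - [3.5,[0,0,-1.9],0]
    - [3.5,[0,0,-2.3],0]
    - [3.5,[0,0,-2.5],0]
    - [3.5,[0,0,-2.7],0]
    - [3.5,[0,0,-2.8],0]
    - [3.5,[0,0,-2.88],0]
    - [3.5,[0,0,-2.88],0]

```text
t: 18.0
eef_pos: [0.4626, 0.2479, 0.0809]
ee_rot: [-2.515, -1.883, -0.0]
force: [0.6, 0.6, 0.1]
opening: 0.0427
```

```bash
python3 st.py
```

```text
18.0 [0.4626 0.2479 0.0809] yaw 1.2851 tilt 0.0 q [-0.25  0.59 -0.36  2.    0.35  0.61  0.44] F [0.6 0.6 0.1] op 0.0427
```

Touching down; release with a small opening and retreat straight up.

play_rows:
  commands:
    - [4.5,[0,0,-0.05],0]
    - [5,[0,0,-0.05],0]
    - [6,[0,0,-0.05],0]
    - [6.2,[0,0,-0.05],0]
    - [6.2,[0,0,-0.05],0]
    - [6.2,[0,0,2],0]
    - [6.2,[0,0,5],0]
    - [6.2,[0,0,9],0]
    - [6.2,[0,0,13],0]
    - [6.2,[0,0,16],0]

```text
t: 19.0
eef_pos: [0.463, 0.2483, 0.2435]
ee_rot: [2.515, 1.883, 0.003]
force: [0.8, 0.4, -0.3]
opening: 0.0622
```

play_rows:
  commands:
    - [9.18,[4,-3,0],0.1]
    - [9.18,[8,-6,0],0.2]
    - [9.18,[12,-9,0],0.286]
    - [9.18,[13.9,-9.8,0],0.286]
    - [9.18,[13.9,-9.8,0],0.286]
    - [9.18,[13.9,-9.8,0],0.286]

```text
t: 19.6
eef_pos: [0.6011, 0.1501, 0.2404]
ee_rot: [-2.221, -2.22, 0.001]
force: [-0.2, 0.6, -0.1]
opening: 0.0915
```

```bash
python3 st.py; python3 - <<'E'
from h import *
c=cam('top'); b=c['pixels'][145:325,170:390,::-1]
cv2.imwrite('pics/c8.png',cv2.resize(b,None,fx=3.5,fy=3.3,interpolation=cv2.INTER_CUBIC))
b=c['pixels'][225:315,220:340,::-1]; b=cv2.resize(b,None,fx=3.3,fy=3.3,interpolation=cv2.INTER_CUBIC)
s=cam('side')['pixels'][190:320,240:400,::-1]; s=cv2.resize(s,(396,297),interpolation=cv2.INTER_CUBIC)
cv2.imwrite('pics/c8.png',np.hstack([b,s]))
E
```

```text
19.6 [0.6011 0.1501 0.2404] yaw 1.5704 tilt 0.09 q [ 0.05  0.51 -0.46  1.68  0.25  1.02  1.08] F [-0.2  0.6 -0.1] op 0.0915
```

View pics/c8.png

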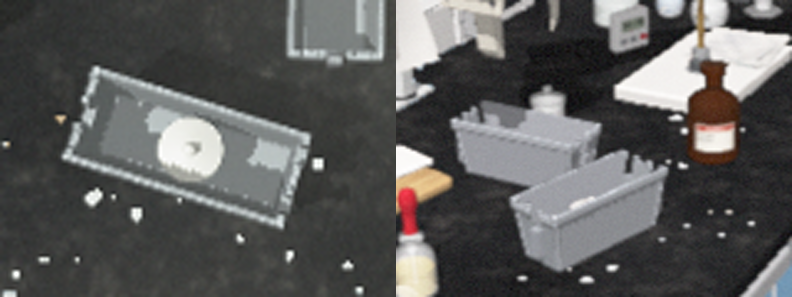

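The crucible stands upright in the middle of the lower tote (top crop (190,148), rim centre about (188,147)), and the upper tote is still aside. Now a finer fit of both rims to get the exact relative shift for restacking.

```bash
cat > fit.py <<'E'
from seg import *
from scipy.ndimage import map_coordinates, gaussian_filter
from scipy.optimize import minimize
def outline(l,w,z,step=.001):
    a=np.arange(-l/2+.004,l/2-.004,step); b=np.arange(-w/2+.004,w/2-.004,step)
    xy=np.r_[np.c_[a,0*a+w/2],np.c_[a,0*a-w/2],np.c_[0*b+l/2,b],np.c_[0*b-l/2,b]]
    return np.c_[xy,0*xy[:,0]+z]
def fit(c,p0,z):
    g=gaussian_filter(np.array(c['pixels']).astype(float).mean(2),.6); g=np.minimum(g,120)
    def val(p,d):
        o=outline(.156+2*d,.066+2*d,z); o=R.from_euler('z',p[2]).apply(o)+[p[0],p[1],0]
        q=proj(c,o); return map_coordinates(g,[q[:,1],q[:,0]],order=1).mean()
    f=lambda p:-sum(val(p,-d)-val(p,d) for d in(.001,.002,.003))
    r=minimize(f,p0,method='Nelder-Mead',options=dict(initial_simplex=np.array(p0)+np.array([[0,0,0],[.005,0,0],[0,.005,0],[0,0,.05]]),xatol=1e-5)); return r.x,r.fun
E
python3 - <<'E'
from fit import *
c=dict(np.load('top.npz'))
L,_=fit(c,[.463,.248,-1.857],.072); print('lower',L.round(4),_)
u0,v0=proj(c,[[.463,.248,.04]])[0].round().astype(int); u,v,d=circ(c,u0,v0,11); k=ray(c,u,v,.038); print('cruc',k.round(4),d, R.from_euler('z',-L[2]).apply(k-[L[0],L[1],0]).round(4))
print('upper',fit(c,[.6015,.1484,0],.072))
# upper tote nested, initial view (bias check)
E
# initial view for the nested upper
python3 - <<'E'
from fit import *
c=dict(np.load('top.npz')); c['pixels']=cv2.imread('pics/top0.png')[:,:,::-1]
print('nested upper0',fit(c,[.4634,.2477,-1.857],.108))
E
```

```text
lower [ 0.4631  0.2484 -1.8592] -129.13204723459674
cruc [0.4647 0.2493 0.038 ] 22.037054056709678 [-0.0014  0.0012  0.038 ]
upper (array([0.59951219, 0.15104879, 0.01635551]), np.float64(-50.02607208607263))
nested upper0 (array([ 0.4634728 ,  0.24829663, -1.86271905]), np.float64(-138.67693384425925))
```

```bash
python3 - <<'E'
from fit import *
c=dict(np.load('top.npz')); im=np.zeros((480,640,3),np.uint8)
im[145:325,170:390]=cv2.resize(cv2.imread('pics/c4.png'),(220,180),interpolation=cv2.INTER_AREA); c['pixels']=im
print('upper aside',fit(c,[.6015,.1484,0],.072))
E
```

```text
upper aside (array([6.00755945e-01, 1.50167298e-01, 1.29515378e-04]), np.float64(-103.60776992970582))
```

play_rows:
  commands:
    - [9.18,[-0.1,0,-4],0]
    - [9.18,[-0.1,0,-8],0]
    - [9.18,[-0.1,0,-11],0]
    - [9.18,[-0.1,0,-12.3],0]
    - [9.18,[-0.1,0,-12.5],0]
    - [9.18,[-0.1,0,-12.5],0]
    - [5.5,[-0.1,0,-12.5],0]
    - [5.5,[-0.1,0,-12.5],0]
    - [5.5,[-0.1,0,-12.5],0]
    - [5.5,[-0.1,0,-12.5],0]
  force: 20

```text
t: 20.7
eef_pos: [0.6011, 0.1498, 0.1167]
ee_rot: [2.221, 2.221, 0.002]
force: [-0.7, -1.1, 3.1]
opening: 0.066
```

play_rows:
  commands:
    - [5.5,[0,0,0],0]
    - [5.5,[0,0,0],0]

```text
t: 20.9
eef_pos: [0.6011, 0.1499, 0.1167]
ee_rot: [2.221, 2.221, 0.001]
force: [-1.1, -1.3, 4.8]
opening: 0.0657
```

```bash
python3 st.py
```

```text
20.9 [0.6011 0.1499 0.1167] yaw 1.5708 tilt 0.06 q [ 0.01  0.66 -0.4   1.75  0.34  0.8   1.01] F [-1.1 -1.3  4.8] op 0.0657
```

play_rows:
  commands:
    - [5.5,[0,0,1],0]
    - [5.5,[0,0,4],0]
    - [5.5,[0,0,8],0]
    - [5.5,[0,0,12],0]
    - [5.5,[0,0,15],0.1]
    - [5.5,[0,0,16],0.22]
    - [5.5,[0,0,16],0.35]
    - [5.5,[0,0,16],0.48]
    - [5.5,[0,0,16],0.6]
    - [5.5,[0,0,16],0.7]

```text
t: 21.9
eef_pos: [0.6002, 0.1498, 0.276]
ee_rot: [-1.318, -2.851, 0.001]
force: [0.2, 0.4, -1.4]
opening: 0.0655
```

play_rows:
  commands:
    - [5.5,[-1.5,1,0],0.12]
    - [5.5,[-4,2.8,0],0.24]
    - [5.5,[-7,5,0],0.36]
    - [5.5,[-10,7.1,0],0.48]
    - [5.5,[-12.5,8.9,0],0.56]
    - [5.5,[-13.8,9.8,0],0.583]
    - [5.5,[-13.8,9.8,0],0.583]
    - [5.5,[-13.8,9.8,0],0.583]
    - [5.5,[-13.8,9.8,0],0.583]

```text
t: 22.8
eef_pos: [0.4643, 0.2465, 0.2759]
ee_rot: [0.456, 3.108, -0.001]
force: [-1.1, -0.7, -0.8]
opening: 0.0655
```

```bash
python3 st.py
```

```text
22.8 [0.4643 0.2465 0.2759] yaw 2.8502 tilt 0.04 q [ 0.14  0.37 -0.83  1.87  0.32  1.04  2.03] F [-1.1 -0.7 -0.8] op 0.0655
```

play_rows:
  commands:
    - [5.5,[0,0,-1.5],0]
    - [5.5,[0,0,-4],0]
    - [5.5,[0,0,-6],0]
    - [5.5,[0,0,-7.5],0]
    - [5.5,[0,0,-8.3],0]
    - [5.5,[0,0,-8.6],0]
    - [5.5,[0,0,-8.6],0]
    - [5.5,[0,0,-8.6],0]

```text
t: 23.6
eef_pos: [0.4631, 0.2483, 0.1906]
ee_rot: [0.45, 3.108, 0.001]
force: [-0.4, -0.6, -1.6]
opening: 0.0659
```

```bash
python3 st.py; python3 - <<'E'
from h import *
c=cam('side','side_a.png'); b=c['pixels'][190:320,240:400,::-1]
cv2.imwrite('pics/c9.png',cv2.resize(b,None,fx=4.5,fy=4.5,interpolation=cv2.INTER_CUBIC))
E
```

```text
23.6 [0.4631 0.2483 0.1906] yaw 2.854 tilt 0.08 q [ 0.07  0.49 -0.76  1.94  0.43  0.88  1.94] F [-0.4 -0.6 -1.6] op 0.0659
```

View pics/c9.png

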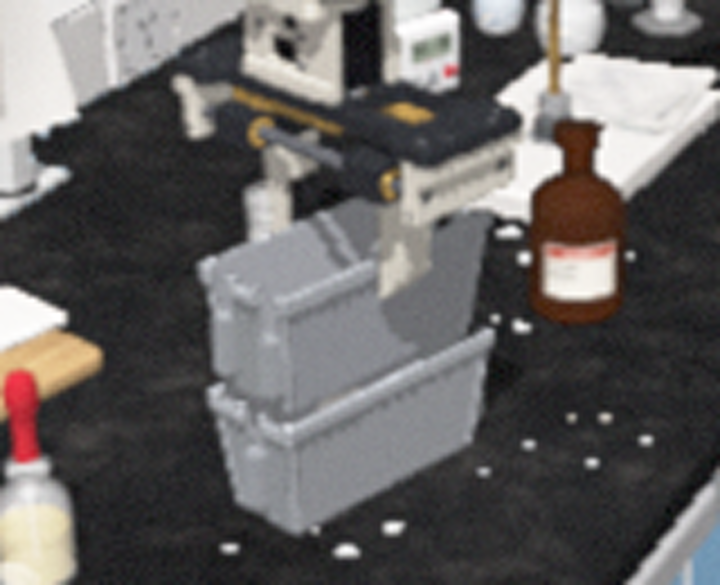

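The two-rib end of the upper tote (crop (245,360)) now sits over the lower tote's one-rib end, aligned by eye and by numbers. Lowering slowly.

play_rows:
  commands:
    - [5.5,[0,0,-0.3],0]
    - [5.5,[0,0,-0.6],0]
    - [5.5,[0,0,-0.9],0]
    - [5.5,[0,0,-1.1],0]
    - [5.5,[0,0,-1.3],0]
    - [5.5,[0,0,-1.4],0]
    - [5.5,[0,0,-1.5],0]
    - [5.5,[0,0,-1.55],0]
    - [5.5,[0,0,-1.55],0]

```text
t: 24.55
eef_pos: [0.4626, 0.248, 0.1746]
ee_rot: [0.45, 3.109, -0.0]
force: [-1.1, -0.9, -0.0]
opening: 0.0657
```

```bash
python3 st.py
```

```text
24.55 [0.4626 0.248  0.1746] yaw 2.8541 tilt 0.01 q [ 0.05  0.51 -0.74  1.95  0.46  0.85  1.92] F [-1.1 -0.9 -0. ] op 0.0657
```

play_rows:
  commands:
    - [5.5,[0,0,-0.05],0]
    - [5.5,[0,0,-0.08],0]
    - [5.5,[0,0,-0.08],0]

```text
t: 24.85
eef_pos: [0.4627, 0.248, 0.1745]
ee_rot: [0.45, 3.109, -0.001]
force: [-1.8, -2.3, 8.3]
opening: 0.0657
```

```bash
python3 st.py
```

```text
24.85 [0.4627 0.248  0.1745] yaw 2.8539 tilt 0.04 q [ 0.05  0.51 -0.74  1.95  0.46  0.85  1.92] F [-1.8 -2.3  8.3] op 0.0657
```

Firm seat at the expected height. Release and retreat.

play_rows:
  commands:
    - [7,[0,0,0],0]
    - [8,[0,0,0],0]
    - [9.18,[0,0,0],0]
    - [9.18,[0,0,0],0]
    - [9.18,[0,0,0.5],0]
    - [9.18,[0,0,3],0]
    - [9.18,[0,0,6],0]
    - [9.18,[0,0,10],0]
    - [9.18,[0,0,13],0]
    - [9.18,[0,0,13],0]

```text
t: 25.85
eef_pos: [0.4645, 0.2497, 0.3083]
ee_rot: [0.449, 3.102, 0.006]
force: [1.7, 0.1, -0.3]
opening: 0.0918
```

play_rows:
  commands:
    - [9.18,[4,-2,0],0]
    - [9.18,[8,-4,0],0]
    - [9.18,[12,-6,0],0]
    - [9.18,[16,-8,0],0]
    - [9.18,[18,-9,0],0]
    - [9.18,[18,-9,0],0]
    - [9.18,[18,-9,0],0]

```text
t: 26.55
eef_pos: [0.6421, 0.158, 0.3024]
ee_rot: [-0.45, -3.107, -0.0]
force: [-1.0, 0.7, -0.9]
opening: 0.0923
```

```bash
python3 st.py; python3 - <<'E'
from fit import *
s=cam('side','side_b.png')['pixels'][190:320,240:400,::-1]; s=cv2.resize(s,(400,325),interpolation=cv2.INTER_CUBIC)
c=cam('top','top_b.png'); b=cv2.resize(c['pixels'][160:322,180:380,::-1],(400,325),interpolation=cv2.INTER_CUBIC)
cv2.imwrite('pics/c10.png',np.hstack([b,s]))
for z in(.130,): print(fit(c,[.463,.248,-1.857],z))
S=dict(np.load('side.npz'))
print('side rim corner expected (2-rib end, near) z=.125,.130,.135:',*[proj(S,[R.from_euler('z',-1.859).apply([-.0775,-sy*.033,0])+[.463,.2484,z]]).round(1) for sy in(-1,1) for z in(.125,.130,.135)])
E
```

```text
26.55 [0.6421 0.158  0.3024] yaw 2.8536 tilt 0.14 q [ 0.22  0.58 -0.74  1.5   0.41  1.22  2.27] F [-1.   0.7 -0.9] op 0.0923
(array([ 0.46390538,  0.24728555, -1.85961425]), np.float64(-143.45739858186474))
side rim corner expected (2-rib end, near) z=.125,.130,.135: [[283.7 256.6]] [[283.6 254.7]] [[283.5 252.8]] [[302.5 265.7]] [[302.4 263.7]] [[302.3 261.8]]
```

View pics/c10.png

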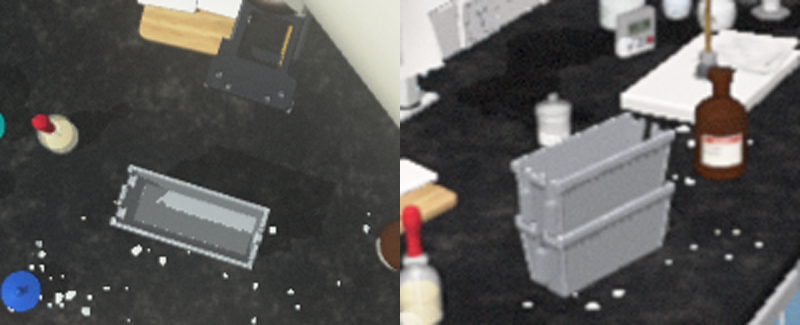

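The side view shows the totes stacked level, with the upper rim corner near (285.6,254) against (283.6,254.7) predicted for a 58 mm stack. The top fit puts the upper tote within about 1.5 mm of the lower. The bottles have not moved. Handing in.

```bash
python3 -c "
from workcell import ticket; print(ticket.sign_off())"
```

```text
the job is handed in; nothing more can be done
None
```

The job is done and handed in at about 26.7 s of the 69 s allowed; sign-off gives no verdict, so I only have my own checks. I lifted the upper tote out and set it aside at (0.60, 0.15). The crucible went upright onto the lower tote's floor, after one re-grip on free ground to centre it in the jaws. I then set the upper tote back turned end for end.

**What the last checks showed:**
- **Stack height:** the gripper height at seating puts the upper tote 57.8 mm above the lower, with firm contact. That matches the interlocked height of 58 mm, not the 5 mm higher one of ribs left on the rim.
- **Alignment:** the top-camera fit puts the upper tote within about 1.4 mm of the lower tote's centre, and parallel to it. The side view shows it level.
- **Crucible:** it was upright and within about 2 mm of the tote's centre when I last saw it. It is hidden under the upper tote now, so I could not check it again after stacking.
- **Bottles and lower tote:** the bottles look undisturbed in the pictures, and the lower tote looked unmoved before restacking. After that I judged it only by eye.
- **One disagreement:** a second rim corner in the last side picture read about 6 px from where I predicted it. I put that down to a rough reading, since the first corner and the robot height agreed.

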